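# Hang the carver's ear defenders on the swing-out bar

### The job

Clear the carving place: first swing the stand's hanger bar fully out to its stop, towards you, while the ear defenders are still standing on the bench. Then hang the ear defenders over the bar's orange sleeve, headband squarely across the bar and centred on the sleeve, one cup hanging level on each side; set them down gently, let go, and leave the bar fully out. Do not disturb the mug, the white stone, or the tile on its banding wheel, and do not let the ear defenders tip over.

Things in the scene. Friction and masses are not known exactly. Their poses are not given: they have to be found in the camera images.
- rack: Fixed hanger stand: round grey base 150 mm across, 15 mm high, with an upright dark post 24 mm across carrying the hinged bar on top. Origin: centre of the underside of the base, on the hinge axis. At yaw 0 the folded bar points along the stand's own -y and the fully open bar along about its own -x.
- bar (a joint): Angle (rad) of the horizontal aluminium bar about the upright post. 0 = folded, 1.5 = fully out at its stop; it grows clockwise seen from above. Turns with slight friction (0.4 N m) and stays where left.
- bar_hinge (a point): Point on the hinge axis at the height of the bar's axis (162 mm above the bench); a black hub 38 mm across, from 147 to 179 mm high, surrounds it. Its x axis points along the bar to the free end, z up.
- bar_sleeve (a point): Centre of the bar's orange sleeve (80 mm long), on the bar's axis, 125 mm from the hinge axis. x runs along the bar to the free end, y level across it, z up. The bar is 16 mm thick (radius 8 mm), so its top is 170 mm above the bench.
- bar_end (a point): Point on the bar's axis 185 mm from the hinge, in the bare stretch between sleeve and end ball: a good place to pinch or push it. The bar ends in a black ball 28 mm across whose centre is 220 mm from the hinge. Axes as bar_sleeve.
- defenders: Ear defenders: rigid inverted U on two yellow cups, 150 mm tall, 154 wide cup to cup (own x), 75 deep (own y), 0.28 kg. Origin: centre of the underside; z up. Cups 85 high, the gap between them 72 wide, open below. Crown: straight black pad 64 long (x), 30 wide (y, grip across this), 20 thick, from 130 to 150 mm above the origin; sloping bands join it to the cups.
- crown (a point): Centre of the flat underside of the headband's crown, 130 mm above the defenders' origin: the place that rests on the bar. Axes as defenders.
- mug: Blue mug with a handle, 80 mm across, 90 mm high; origin under its centre. Leave it alone.
- stone: Block of white stone, 100 x 85 x 78 mm high; origin under its centre. Leave it alone.
- tile: White tile 110 x 110 x 18 mm lying on a black banding wheel 190 mm across and 45 mm high; origin: centre of the tile's underside, within 15 mm of the axis of the wheel. Leave it alone.

How it is judged:
By the outcome, as a careful person would: the job done as asked, in the order asked, and still so for the second after the job is handed in, with the robot touching nothing.
It also fails if it takes over 64 s, if anything falls off the work surface, if the arm or the gripper's body presses on something with over 40 N, if the wrist force passes 120 N, or if a joint passes its speed limit or range.

### The arm

A 6-joint arm with a two-finger parallel gripper is mounted at the origin on the work surface. World frame = base frame: x ahead of the robot, y to its left, z up, the work surface at z = 0. Lengths are in mm, angles in rad, forces in N, time in s.
With the tool pointing down it reaches from about 400 to 925 mm from the base axis. Payload 12.5 kg.
Tool frame: the origin (TCP) lies at the very end of the fingers, on their centre line; the grasp point (between the pads) lies 19 mm behind it; z points along the fingers, y is the line along which they close (so a half turn about z gives the same grasp; the last joint's range is limited). The gripper opens to 95 mm and grips with 3 to 60 N. Pads are 20 mm wide; open, the fingers measure 119 mm over their backs; the gripper's body (75 mm by 180 mm) begins 59 mm behind the grasp point.
Start: joints at [-1.278, 0.491, 1.559, -0, 1.092, -0.106], TCP at [242.72, -575.967, 181.761] pointing down, gripper open.
Joint ranges: [-3.1, 3.1], [-0.84, 2.19], [0.05, 2.79], [-1.13, 4.28], [0.06, 2.93], [-2.69, 2.69]. Speed limits (rad/s): [2.22, 2.22, 2.79, 3.14, 3.14, 3.14].

### API

Orientations are given as [roll, pitch, yaw] about the fixed x, y, z axes, in that order (R = Rz(yaw) Ry(pitch) Rx(roll)).
In Python, from cell import state, imaging, env, spot_in, mark_of gives the robot as it stands. The module is installed in compiled form; this text tells all that it offers.
- The arm moves only by the tool step_arm, never from a script. Its argument "increments" is a list of rows, each an object with "slide": the shift along the tool's x, y, z in m, a list of three; "roll": the turn about the tool's z in rad. A call has 1 to 5 rows; each row is the pose to reach, as a shift and turn from the pose commanded when the call began, along the tool's axes at that moment; what a row does not reach only later rows make up. A row lasts 1/8 s, in which the tool goes at most 62.5 mm and 10.7 degrees, less where a joint would pass 70% of its speed; a pose out of reach is approached as far as the arm can. A call with a gripper value outside its range is refused whole. "fingers" is the opening, from 0 (shut) to 1 (fully open), set as the call begins (left out, the last holds). The fingers move at their own pace and stop on an object; the grip force is fixed at half the most. Time passes only in rows, so rows that repeat a pose let the fingers close. It gives the time, the measured TCP pose, the force, the opening and the grip force at its end, in the units of the state.
- state(): the state, without advancing time (a new reading comes with each control period).
- imaging.read_camera(name): name is "scene" or "side" or "wrist"; returns a dict with "color" (420x560x3 uint8, red, green, blue), "z_map" (420x560 float32, mm along the optical axis (not along the pixel's ray), 0 where there is no reading), "intrinsics" (3x3 intrinsics, pixels), "camera_from_world" (4x4, takes a point from world to camera coordinates). Camera axes: x right, y up, looking along -z (the intrinsics and any distortion apply to the point x, -y, -z); pixel columns grow to the right and rows downward; lengths in mm; the calibration is good to about 2 mm. A picture is of the moment at which its call begins.
- env.job_done(): hands the job in; it is judged then, once.
Trained networks look in the newest picture that a camera, given by its name, has taken for a name from the list of things; names that differ only in an ending like _2 or _b are one class to them, and where a whole thing is asked for, a point or a joint stands for the part that bears it (a point fixed in the world has none). Each returns a list of dicts, best first, with "confidence" (0 to 1); they miss things now and then, are a little off and sometimes report something else, mostly with a low value. They report only what shows in the picture. A call takes as long as a camera call.
- spot_in(camera, target): "bbox" ([left, top, right, bottom] in pixels, round what is visible of it).
- mark_of(camera, target): "uv" ([column, row] in pixels: a listed point, or the origin of a listed thing).
The state is a dict: "t": time; "joints": joint angles; "qvel": joint speeds; "tau": joint torques, N m; "eef_pos": TCP position; "tcp_rot": TCP orientation; "ft_force": force on the tool from outside, world axes, zero at the start; "moment": the same for the moment, N m; "opening": opening from 0.0 (shut) to 1.0 (fully open); "grip_force": force on a finger pad.
Only numpy, scipy, OpenCV 4.12 (cv2) and the standard library are available. Lean on these libraries where they do the work, as an engineer would, in place of code of your own. Each camera call takes 0.05 s, during which the arm holds its last target. There are 200 camera calls.

## Working session

There is one attempt and no reset: what is moved stays moved. The work goes in short steps, Python scripts to look and compute and a tool call to move; the robot and the scene stay as the last step left them, time stands still between calls to the robot, and variables do not carry over. Pictures are saved under pics/ and viewed, at most 10 in all, crops included, and the job is handed in when it is done.

Besides the shell and the picture viewer there is one more tool, called after ">>>" by a JSON object that holds its "api" and its "payload". step_arm: Moves the arm, as the interface text tells. Its arguments: {"type":"object","properties":{"increments":{"type":"array"},"fingers":{"type":"number"}},"required":["increments"]}

```bash
mkdir -p pics; cat > h.py <<'E'
import numpy as np, cv2
from cell import state, imaging, env, spot_in, mark_of
def shot(cam, name=None):
    d=imaging.read_camera(cam)
    if name: cv2.imwrite(f'pics/{name}.png', d['color'][:,:,::-1])
    return d
def world(d,uv,z=None,depth=None):
    """pixel -> world on plane height z, or with depth"""
    K=d['intrinsics'];T=np.linalg.inv(d['camera_from_world'])
    r=np.linalg.inv(K)@[uv[0],uv[1],1.]; r=np.array([r[0],-r[1],-r[2]])
    o=T[:3,3]; w=T[:3,:3]@r
    s=depth if depth is not None else (z-o[2])/w[2]
    return o+s*w
def cloud(d):
    K=d['intrinsics'];T=np.linalg.inv(d['camera_from_world'])
    v,u=np.mgrid[:420,:560]; z=d['z_map']
    p=np.stack([(u-K[0,2])/K[0,0]*z,-(v-K[1,2])/K[1,1]*z,-z],-1)
    return p@T[:3,:3].T+T[:3,3]
E
python3 - <<'E'
from h import *
s=state(); print({k:np.round(v,3) for k,v in s.items()})
Z=dict(bar_hinge=162,bar_sleeve=162,bar_end=162,crown=130,defenders=0,mug=0,stone=0,tile=45,rack=0)
for c in ('scene','side'):
    d=shot(c,c+'0'); print(c,np.round(np.linalg.inv(d['camera_from_world'])[:3],2).tolist(), d['intrinsics'].round(1).tolist(),(d['z_map']>0).mean())
    for n,z in Z.items():
        for m in mark_of(c,n)[:2]: print(n,np.round(m['uv'],1),round(m['confidence'],2),world(d,m['uv'],z).round(1))
E
```

```text
{'t': np.float64(0.0), 'joints': array([-1.278,  0.492,  1.559, -0.   ,  1.092, -0.106]), 'qvel': array([ 0.001, -0.   , -0.001,  0.001,  0.   , -0.   ]), 'tau': array([ 1.0000e-03, -6.1264e+01, -2.5818e+01,  6.9000e-02,  4.8000e-02,
       -0.0000e+00]), 'eef_pos': array([ 242.643, -575.684,  181.185]), 'tcp_rot': array([-3.141, -0.   ,  0.399]), 'ft_force': array([ 0.545, -0.153, -0.253]), 'moment': array([0.005, 0.023, 0.04 ]), 'grip_force': np.float64(0.0), 'opening': np.float64(0.997)}
scene [[-0.27, -0.81, 0.53, 1184.2], [0.96, -0.23, 0.14, 155.53], [0.01, 0.55, 0.84, 1076.43]] [[498.6, 0.0, 278.6], [0.0, 498.6, 211.8], [0.0, 0.0, 1.0]] 0.9959438775510204
bar_hinge [368.3 241.6] 0.67 [627.8 203.2 162. ]
bar_sleeve [321.2 213.1] 0.8 [585.1  91.4 162. ]
bar_end [300.7 202.2] 0.71 [569.4  41.1 162. ]
crown [173.6 156.3] 0.66 [ 501.5 -294.7  130. ]
crown [320.6 210.4] 0.57 [557.3  86.2 130. ]
defenders [179.  189.4] 0.93 [ 509.1 -299.8    0. ]
stone [280.2 242.4] 0.74 [591.3   1.6   0. ]
tile [197.7 285.1] 0.65 [ 773.2 -141.1   45. ]
rack [361.1 276.3] 0.59 [628.  211.7   0. ]
side [[-0.85, 0.29, -0.44, 53.47], [-0.53, -0.45, 0.72, 890.59], [0.01, 0.84, 0.54, 785.14]] [[538.7, 0.0, 278.0], [0.0, 538.7, 207.4], [0.0, 0.0, 1.0]] 0.9961054421768708
bar_hinge [210.4 230. ] 0.59 [635.9 207.4 162. ]
bar_sleeve [262.8 213. ] 0.89 [582.2  97.7 162. ]
bar_sleeve [210.8 229. ] 0.45 [637.4 204.2 162. ]
bar_end [282.6 202.2] 0.88 [569.8  38.2 162. ]
crown [370.2 161.4] 0.59 [ 510.5 -302.4  130. ]
defenders [370.4 203.8] 0.69 [ 498.  -308.4    0. ]
mug [356.8 268.8] 0.57 [408.7 -31.1   0. ]
mug [283.9 203.7] 0.42 [ 697.  -178.7    0. ]
stone [272.  252.8] 0.72 [605.2  24.5   0. ]
tile [254.8 186. ] 0.7 [ 773.8 -151.    45. ]
rack [212.5 293.1] 0.73 [635.8 215.    0. ]
rack [284.2 203.9] 0.37 [ 695.8 -178.3    0. ]
```

View pics/scene0.png

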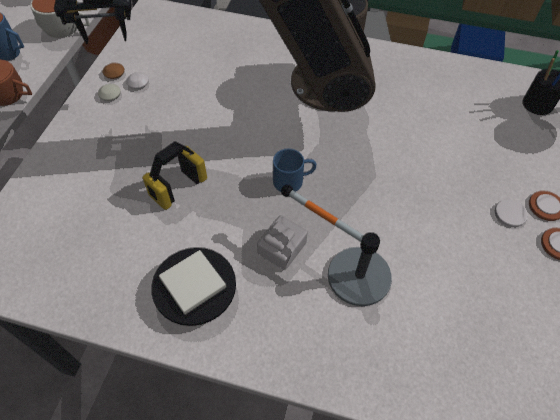

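View pics/side0.png

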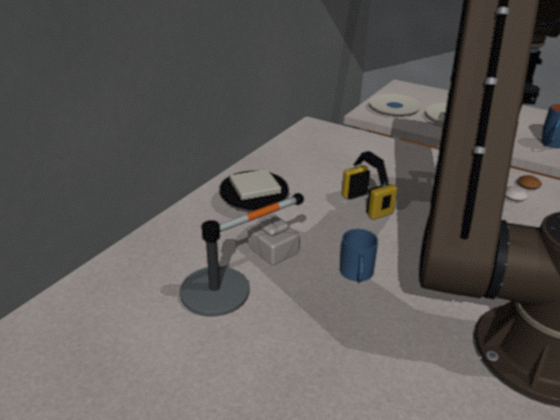

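```bash
python3 - <<'E'
from h import *
# fits from point clouds
for c in ('scene','side'):
    d=shot(c); P=cloud(d); rgb=d['color'].astype(int); hsv=cv2.cvtColor(d['color'],cv2.COLOR_RGB2HSV)
    X=P[...,0];Y=P[...,1];Z=P[...,2]
    def rep(n,m):
        q=P[m]; 
        if len(q)<5: print(c,n,len(q));return
        r=cv2.minAreaRect(q[:,:2].astype(np.float32)); print(c,n,len(q),'med',np.median(q,0).round(1),'rect',np.round(r[0],1),np.round(r[1],1),round(r[2],1),'z',np.percentile(q[:,2],[2,98]).round(0))
    near=(abs(X-505)<120)&(abs(Y+300)<120)
    rep('crown',near&(Z>143)&(Z<156))
    yel=near&(hsv[...,0]>18)&(hsv[...,0]<35)&(hsv[...,1]>120)
    rep('cups',yel&(Z>5))
    rk=(X>530)&(X<720)&(Y>-40)&(Y<300)
    rep('hubtop',rk&(Z>174)&(Z<186)); rep('barorange',rk&(Z>140)&(hsv[...,0]<18)&(hsv[...,1]>140))
    rep('bartop',rk&(Z>165)&(Z<173)); 
    rep('stone',(abs(X-600)<90)&(abs(Y-15)<90)&(Z>72)&(Z<84))
    rep('mug',(abs(X-410)<90)&(abs(Y+30)<70)&(Z>80)&(Z<96))
    rep('tile',(abs(X-770)<120)&(abs(Y+145)<120)&(Z>58)&(Z<70))
E
```

```text
scene crown 327 med [ 507.2 -302.9  151.3] rect [ 504.3 -303.8] [33.2 73.9] 65.0 z [143. 155.]
scene cups 805 med [ 556.9 -301.9   77. ] rect [ 507.6 -302.4] [ 74.1 148.1] 61.3 z [13. 91.]
scene hubtop 312 med [629.  201.6 179.5] rect [594.5 107.6] [247.1  38. ] 68.8 z [174. 184.]
scene barorange 239 med [587.2  90.2 170.2] rect [585.5  89.8] [79.5 15.5] 68.0 z [163. 175.]
scene bartop 583 med [591.1 101.1 169.9] rect [593.9 105.8] [250.9  26.8] 65.7 z [165. 173.]
scene stone 494 med [616.4   4.5  79.1] rect [614.5   3.6] [54.4 60.2] 72.1 z [73. 83.]
scene mug 290 med [404.7 -29.3  88.5] rect [401.1 -27.6] [79.1 92.3] 62.0 z [80. 95.]
scene tile 2255 med [ 773.9 -152.4   64.8] rect [ 771.2 -153.4] [112.9 110.7] 52.8 z [60. 68.]
side crown 166 med [ 504.4 -294.2  147.9] rect [ 507.3 -298.2] [31.6 69.3] 61.5 z [143. 151.]
side cups 1003 med [ 459.9 -272.    59.1] rect [ 502.2 -295.7] [ 78.4 150.4] 61.4 z [ 9. 85.]
side hubtop 178 med [631.1 211.9 177.6] rect [601.  113.2] [242.4  39.5] 71.8 z [174. 180.]
side barorange 231 med [582.9  95.9 166.8] rect [573.1  68.4] [136.7  16.7] 67.8 z [159. 171.]
side bartop 467 med [591.7 113.7 168.1] rect [590.  115.2] [249.   25.3] 69.2 z [165. 173.]
side stone 317 med [614.3  13.1  76.2] rect [615.9  10.4] [57.4 60.9] 67.4 z [72. 79.]
side mug 325 med [409.7 -24.2  85.9] rect [408.4 -24.5] [80.6 79. ] 79.3 z [80. 91.]
side tile 848 med [ 772.2 -144.5   61.7] rect [ 774.3 -147.5] [109.7 114. ] 52.8 z [58. 65.]
```

The scene view shows the bar from the hub at (370,242) to the end ball at (287,190), passing above the stone at (283,243). The defenders stand at (175,175), the mug is at (289,170) and the tile at (193,282). The side view agrees: hub (210,230), ball (298,199), defenders (370,190).

I'll shut the fingers and go over to the far side of the bar.

>>> {"api": "step_arm", "payload": {"increments": [{"slide": [0,0,-0.045],"roll": 0},{"slide": [0,0,-0.09],"roll": 0},{"slide": [0.04,-0.029,-0.09],"roll": 0},{"slide": [0.08,-0.058,-0.09],"roll": 0},{"slide": [0.12,-0.087,-0.09],"roll": 0}], "fingers": 0}}

```text
t: 1.72
eef_pos: [320.0, -447.9, 271.9]
tcp_rot: [3.141, -0.0, 0.398]
ft_force: [0.5, 0.2, -0.1]
opening: 0.53
grip_force: 0.0
```

>>> {"api": "step_arm", "payload": {"increments": [{"slide": [0.0445,-0.0325,0],"roll": 0},{"slide": [0.089,-0.065,0],"roll": 0},{"slide": [0.1335,-0.0975,0],"roll": 0},{"slide": [0.178,-0.13,0],"roll": 0},{"slide": [0.2225,-0.162,0],"roll": 0}]}}

```text
t: 2.35
eef_pos: [462.4, -211.9, 272.0]
tcp_rot: [3.141, -0.0, 0.399]
ft_force: [0.2, -0.7, -1.3]
opening: 0.026
grip_force: 0.0
```

>>> {"api": "step_arm", "payload": {"increments": [{"slide": [0.0445,-0.0325,0],"roll": 0},{"slide": [0.089,-0.065,0],"roll": 0},{"slide": [0.1335,-0.0975,0],"roll": 0},{"slide": [0.19,-0.14,0],"roll": 0},{"slide": [0.223,-0.162,0],"roll": 0}]}}

```text
t: 2.98
eef_pos: [605.1, 24.7, 271.8]
tcp_rot: [3.141, -0.0, 0.4]
ft_force: [1.1, -0.7, -0.6]
opening: 0.005
grip_force: 0.0
```

>>> {"api": "step_arm", "payload": {"increments": [{"slide": [0,0,0.04],"roll": 0},{"slide": [0,0,0.08],"roll": 0},{"slide": [0,0,0.11],"roll": 0},{"slide": [0,0,0.124],"roll": 0},{"slide": [0,0,0.124],"roll": 0}]}}

```text
t: 3.6
eef_pos: [604.2, 22.3, 147.5]
tcp_rot: [-3.141, 0.001, 0.399]
ft_force: [-0.4, -0.2, 0.4]
opening: 0.007
grip_force: 0.0
```

```bash
python3 - <<'E'
import numpy as np
H=np.array([631.,206]);c,s=np.cos(.399),np.sin(.399)
p0=np.array([605.1,24.7]);last=p0
th=np.radians(np.arange(-112,-204,-5.5)); k=0
for i,t in enumerate(th):
    p=H+181*np.array([np.cos(t),np.sin(t)])-18*np.array([np.sin(t),-np.cos(t)])
    d=p-last; print(round(np.degrees(t),1),p.round(0),np.round([d[0]*c+d[1]*s,d[0]*s-d[1]*c],0))
    if i%5==4: last=p; print('--')
E
```

```text
-112.0 [580.  31.] [-21. -16.]
-117.5 [563.  37.] [-34. -28.]
-123.0 [548.  44.] [-45. -41.]
-128.5 [532.  53.] [-56. -54.]
-134.0 [518.  63.] [-65. -69.]
--
-139.5 [505.  75.] [ -8. -16.]
-145.0 [493.  87.] [-14. -32.]
-150.5 [482. 101.] [-18. -49.]
-156.0 [473. 116.] [-21. -66.]
-161.5 [465. 131.] [-22. -83.]
--
-167.0 [459. 148.] [  0. -17.]
-172.5 [454. 165.] [  3. -35.]
-178.0 [451. 182.] [  6. -52.]
-183.5 [449. 199.] [ 12. -68.]
-189.0 [449. 217.] [ 19. -84.]
--
-194.5 [451. 234.] [  8. -15.]
-200.0 [455. 251.] [ 18. -30.]
```

>>> {"api": "step_arm", "payload": {"increments": [{"slide": [-0.021,-0.016,0],"roll": 0},{"slide": [-0.034,-0.028,0],"roll": 0},{"slide": [-0.045,-0.041,0],"roll": 0},{"slide": [-0.056,-0.054,0],"roll": 0},{"slide": [-0.065,-0.069,0],"roll": 0}]}}

```text
t: 4.22
eef_pos: [516.9, 61.2, 148.1]
tcp_rot: [3.141, -0.001, 0.399]
ft_force: [-0.1, -0.3, 0.1]
opening: 0.006
grip_force: 0.0
```

>>> {"api": "step_arm", "payload": {"increments": [{"slide": [-0.008,-0.016,0],"roll": 0},{"slide": [-0.014,-0.032,0],"roll": 0},{"slide": [-0.018,-0.049,0],"roll": 0},{"slide": [-0.021,-0.066,0],"roll": 0},{"slide": [-0.022,-0.083,0],"roll": 0}]}}

```text
t: 4.85
eef_pos: [464.5, 129.7, 147.7]
tcp_rot: [3.141, -0.0, 0.399]
ft_force: [0.3, 0.9, 0.4]
opening: 0.005
grip_force: 0.0
```

```bash
python3 - <<'E'
from h import *
d=shot('scene','scene1')
for c in ('scene','side'):
    if c=='side': d=shot(c)
    for n in ('bar_hinge','bar_sleeve','bar_end'):
        for m in mark_of(c,n)[:1]: print(c,n,np.round(m['uv']),round(m['confidence'],2),world(d,m['uv'],162).round(1))
E
```

```text
scene bar_hinge [368. 245.] 0.91 [635.1 204.9 162. ]
scene bar_sleeve [319. 208.] 0.96 [574.   84.1 162. ]
scene bar_end [301. 200.] 0.91 [564.   41.3 162. ]
side bar_hinge [211. 231.] 0.66 [631.6 209.6 162. ]
side bar_sleeve [263. 210.] 0.81 [587.3  89.  162. ]
side bar_end [285. 206.] 0.73 [557.7  46.3 162. ]
```

View pics/scene1.png

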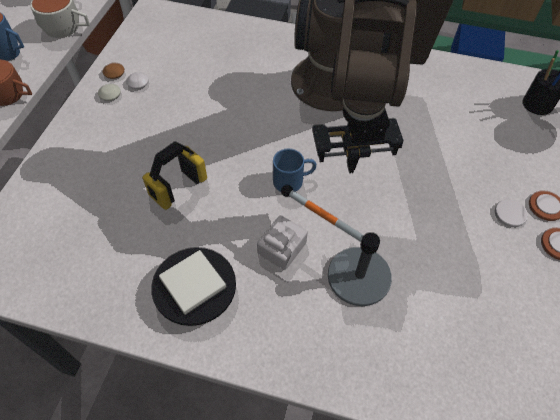

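```bash
python3 - <<'E'
from h import *
s=state(); print({k:np.round(v,3) for k,v in s.items()})
for c in ('scene','side'):
    d=shot(c,c+'2'); P=cloud(d); m=(np.hypot(P[...,0]-465,P[...,1]-130)<70)&(P[...,2]>30)
    q=P[m]; print(c,len(q),q[q[:,2].argsort()[:8]].round(0).tolist() if len(q) else '', np.histogram(q[:,2],bins=range(30,400,20))[0])
    K=d['intrinsics']; x=d['camera_from_world']@[*s['eef_pos'],1]; print('tcp proj',K@[x[0]/-x[2],-x[1]/-x[2],1])
    X,Y,Z=P[...,0],P[...,1],P[...,2]
    hsv=cv2.cvtColor(d['color'],cv2.COLOR_RGB2HSV)
    q=P[(X>400)&(X<720)&(Y>-40)&(Y<300)&(Z>140)&(Z<180)&(hsv[...,0]<18)&(hsv[...,1]>140)]; print(len(q),np.median(q,0))
E
```

```text
{'t': np.float64(5.25), 'joints': array([ 0.132,  0.334,  1.94 , -0.   ,  0.868,  1.305]), 'qvel': array([-0.002,  0.   ,  0.001,  0.001, -0.001,  0.001]), 'tau': array([ 2.1500e-01, -4.6205e+01, -2.1517e+01,  4.5000e-02, -7.0000e-02,
       -3.0000e-03]), 'eef_pos': array([465.312, 128.292, 147.634]), 'tcp_rot': array([3.141, 0.   , 0.398]), 'ft_force': array([-0.6  ,  0.601, -0.539]), 'moment': array([-0.019, -0.022, -0.033]), 'grip_force': np.float64(0.0), 'opening': np.float64(0.004)}
scene 8276 [[470.0, 131.0, 179.0], [471.0, 135.0, 182.0], [476.0, 129.0, 183.0], [470.0, 132.0, 184.0], [472.0, 126.0, 184.0], [474.0, 133.0, 185.0], [476.0, 126.0, 185.0], [473.0, 130.0, 186.0]] [  0   0   0   0   0   0   0  11  50  53  17  47 466 703 281  82 437 141]
tcp proj [347.71114526 178.61895171   1.        ]
230 [587.34272068  90.38997664 170.31910294]
side 5012 [[465.0, 132.0, 178.0], [462.0, 130.0, 179.0], [457.0, 127.0, 179.0], [458.0, 130.0, 180.0], [459.0, 131.0, 180.0], [475.0, 139.0, 181.0], [467.0, 133.0, 181.0], [461.0, 135.0, 182.0]] [  0   0   0   0   0   0   0  45  86   0   0  12 163 375 276 310 722 299]
tcp proj [303.30828948 243.65964497   1.        ]
231 [583.23945258  95.91581194 166.68120108]
```

View pics/side2.png

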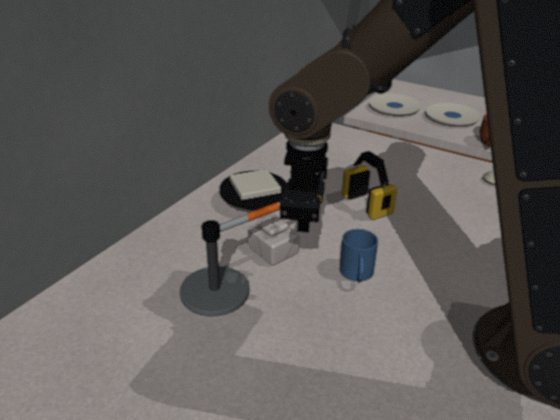

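The scene1 and side2 pictures show that the bar hasn't moved: the ball is still at (287,190). The fingertips, at (303,230) in the side view, sit about 30 mm above the reported TCP, which projects to (303,244). So the tool passed over the bar. I'll check whether that height offset changes with the finger opening.

>>> {"api": "step_arm", "payload": {"increments": [{"slide": [0,0,-0.03],"roll": 0},{"slide": [0,0,-0.06],"roll": 0},{"slide": [0,0,-0.06],"roll": 0},{"slide": [0,0,-0.06],"roll": 0},{"slide": [0,0,-0.06],"roll": 0}], "fingers": 1}}

```text
t: 5.98
eef_pos: [464.7, 128.5, 206.8]
tcp_rot: [-3.141, 0.002, 0.399]
ft_force: [0.1, 1.0, 1.2]
opening: 0.474
grip_force: 0.0
```

>>> {"api": "step_arm", "payload": {"increments": [{"slide": [0,0,0],"roll": 0},{"slide": [0,0,0],"roll": 0},{"slide": [0,0,0],"roll": 0},{"slide": [0,0,0],"roll": 0}]}}

```text
t: 6.48
eef_pos: [465.0, 128.7, 207.7]
tcp_rot: [3.142, 0.0, 0.399]
ft_force: [0.2, 0.4, -0.2]
opening: 0.899
grip_force: 0.0
```

```bash
python3 - <<'E'
from h import *
s=state(); print(s['eef_pos'],s['opening'])
for c in ('scene','side'):
    d=shot(c,c+'3'); P=cloud(d); m=(np.hypot(P[...,0]-465,P[...,1]-130)<80)&(P[...,2]>130)
    q=P[m]; q=q[q[:,2].argsort()]; print(c,q[:15:2].round(0).tolist()); 
    f=q[q[:,2]<q[4,2]+40]; r=cv2.minAreaRect(f[:,:2].astype(np.float32)); print(r, np.histogram(q[:,2],bins=range(130,400,10))[0])
E
```

```text
[465.03841545 128.67232602 207.67292951] 0.8990567443158138
scene [[455.0, 172.0, 243.0], [456.0, 170.0, 243.0], [455.0, 174.0, 244.0], [438.0, 163.0, 244.0], [448.0, 166.0, 246.0], [456.0, 174.0, 247.0], [491.0, 91.0, 247.0], [452.0, 169.0, 248.0]]
((465.7093200683594, 128.36453247070312), (26.102365493774414, 105.532470703125), 23.97323226928711) [  0   0   0   0   0   0   0   0   0   0   0  20  32  41  43  43  43  19
  13  64 337 256 267 747 176 158]
side [[476.0, 81.0, 238.0], [444.0, 173.0, 239.0], [445.0, 175.0, 240.0], [453.0, 177.0, 241.0], [438.0, 172.0, 241.0], [447.0, 175.0, 241.0], [455.0, 180.0, 242.0], [446.0, 174.0, 242.0]]
((466.26055908203125, 134.75180053710938), (23.901508331298828, 105.75129699707031), 23.403974533081055) [  0   0   0   0   0   0   0   0   0   0   5  50  63  58  56  60  59  15
   3  25 108  41 188 351 159 150]
```

The offset is the same open or closed: the real tips are about 32 mm above the reported z. I'll allow for that, go back over the bar and redo the sweep.

>>> {"api": "step_arm", "payload": {"increments": [{"slide": [0.022,0.038,0],"roll": 0},{"slide": [0.044,0.076,0],"roll": 0},{"slide": [0.066,0.114,0],"roll": 0},{"slide": [0.087,0.152,0],"roll": 0},{"slide": [0.087,0.152,0],"roll": 0}], "fingers": 0}}

```text
t: 7.2
eef_pos: [605.7, 20.6, 206.9]
tcp_rot: [3.142, 0.0, 0.397]
ft_force: [-1.2, 0.5, 0.1]
opening: 0.531
grip_force: 0.0
```

>>> {"api": "step_arm", "payload": {"increments": [{"slide": [0,0,0],"roll": 0},{"slide": [0,0,0.03],"roll": 0},{"slide": [0,0,0.06],"roll": 0},{"slide": [0,0,0.093],"roll": 0},{"slide": [0,0,0.093],"roll": 0}]}}

```text
t: 7.82
eef_pos: [602.5, 23.2, 113.4]
tcp_rot: [-3.14, 0.003, 0.4]
ft_force: [0.0, -0.4, -0.2]
opening: 0.022
grip_force: 0.0
```

>>> {"api": "step_arm", "payload": {"increments": [{"slide": [-0.011,-0.008,0],"roll": 0},{"slide": [-0.021,-0.016,0],"roll": 0},{"slide": [-0.034,-0.028,0],"roll": 0},{"slide": [-0.045,-0.041,0],"roll": 0},{"slide": [-0.056,-0.054,0],"roll": 0}]}}

```text
t: 8.45
eef_pos: [531.1, 50.9, 115.5]
tcp_rot: [3.141, -0.002, 0.399]
ft_force: [2.4, -1.5, -0.1]
opening: 0.006
grip_force: 1.2
```

```bash
python3 - <<'E'
from h import *
print(state()['eef_pos'],state()['ft_force'])
d=shot('side','side4'); P=cloud(d); X,Y,Z=P[...,0],P[...,1],P[...,2]
hsv=cv2.cvtColor(d['color'],cv2.COLOR_RGB2HSV)
q=P[(X>400)&(X<720)&(Y>-40)&(Y<300)&(Z>140)&(Z<180)&(hsv[...,0]<18)&(hsv[...,1]>140)]; print(len(q),np.median(q,0))
E
```

```text
[531.10983844  50.90460415 115.4951251 ] [ 2.42732173 -1.46703446 -0.14119891]
249 [552.16488329 116.3357742  166.13092154]
```

The bar is moving now, with the expected 2.8 N, so I'll continue the arc.

>>> {"api": "step_arm", "payload": {"increments": [{"slide": [-0.009,-0.015,0],"roll": 0},{"slide": [-0.017,-0.031,0],"roll": 0},{"slide": [-0.023,-0.047,0],"roll": 0},{"slide": [-0.027,-0.064,0],"roll": 0},{"slide": [-0.03,-0.081,0],"roll": 0}]}}

```text
t: 9.12
eef_pos: [471.9, 114.4, 114.7]
tcp_rot: [3.141, 0.0, 0.399]
ft_force: [1.7, -1.1, 0.6]
opening: 0.006
grip_force: 1.2
```

>>> {"api": "step_arm", "payload": {"increments": [{"slide": [-0.001,-0.017,0],"roll": 0},{"slide": [-0.001,-0.034,0],"roll": 0},{"slide": [0.002,-0.052,0],"roll": 0},{"slide": [0.005,-0.069,0],"roll": 0},{"slide": [0.009,-0.077,0],"roll": 0}]}}

```text
t: 9.75
eef_pos: [449.9, 188.8, 114.5]
tcp_rot: [-3.141, 0.002, 0.4]
ft_force: [-3.3, -2.1, 0.5]
opening: 0.006
grip_force: 1.3
```

>>> {"api": "step_arm", "payload": {"increments": [{"slide": [0.002,-0.005,0],"roll": 0},{"slide": [0.004,-0.01,0],"roll": 0},{"slide": [0.006,-0.015,0],"roll": 0},{"slide": [0.008,-0.02,0],"roll": 0}]}}

```text
t: 10.25
eef_pos: [450.5, 207.9, 114.5]
tcp_rot: [3.139, 0.002, 0.4]
ft_force: [2.1, -39.8, 3.4]
opening: 0.005
grip_force: 19.7
```

>>> {"api": "step_arm", "payload": {"increments": [{"slide": [0,0.008,0],"roll": 0},{"slide": [-0.002,0.015,0],"roll": 0},{"slide": [-0.005,0.03,0],"roll": 0},{"slide": [-0.005,0.04,0],"roll": 0}]}}

```text
t: 10.75
eef_pos: [461.8, 169.6, 114.8]
tcp_rot: [3.142, -0.0, 0.398]
ft_force: [0.5, 0.9, -0.2]
opening: 0.007
grip_force: 0.0
```

```bash
cat >> h.py <<'E'
def bar():
    for c in ('scene','side'):
        d=shot(c,c+'_bar'); P=cloud(d); X,Y,Z=P[...,0],P[...,1],P[...,2]
        hsv=cv2.cvtColor(d['color'],cv2.COLOR_RGB2HSV)
        m=(X>400)&(X<720)&(Y>100)&(Y<320)&(Z>150)&(Z<180)
        q=P[m&(hsv[...,0]<18)&(hsv[...,1]>140)]
        l=cv2.fitLine(q[:,:2].astype(np.float32),cv2.DIST_HUBER,0,.01,.01).ravel()
        r=cv2.minAreaRect(q[:,:2].astype(np.float32))
        print(c,len(q),np.median(q,0).round(1),'line ang',np.degrees(np.arctan2(l[1],l[0])).round(1),r)
        h=P[m&(Z>173)&(X>600)]; print('hub',len(h),np.median(h,0).round(1))
        b=P[m&(X<600)&(Z>160)]; l=cv2.fitLine(b[:,:2].astype(np.float32),cv2.DIST_HUBER,0,.01,.01).ravel(); print('bar ang',np.degrees(np.arctan2(l[1],l[0])).round(1), l[2:])
        for n in ('bar_hinge','bar_sleeve','bar_end'):
            for k in mark_of(c,n)[:1]: print(n,round(k['confidence'],2),world(d,k['uv'],162).round(1))
E
python3 - <<'E'
from h import *
s=state(); print(s['eef_pos'],s['ft_force']); bar()
E
```

```text
[461.79405906 169.57954919 114.78993545] [ 0.54017682  0.91556971 -0.20016592]
scene 189 [509.3 219.5 170.6] line ang -5.6 ((506.3469543457031, 219.87832641601562), (14.336451530456543, 79.22596740722656), 84.53617858886719)
hub 124 [632.9 207.2 178.6]
bar ang -5.7 [509.13947 217.97035]
bar_hinge 0.94 [637.4 208.3 162. ]
bar_sleeve 0.86 [506.7 213.7 162. ]
bar_end 0.83 [453.7 230.1 162. ]
side 304 [508.4 228.  167. ] line ang -5.1 ((542.2236938476562, 219.24656677246094), (187.51742553710938, 56.10243225097656), 10.622297286987305)
hub 181 [631.9 212.8 177.6]
bar ang -5.6 [495.1082 228.8864]
bar_hinge 0.83 [634.8 204.2 162. ]
bar_sleeve 0.96 [509.2 220.8 162. ]
bar_end 0.83 [450.4 220.2 162. ]
```

>>> {"api": "step_arm", "payload": {"increments": [{"slide": [0.002,-0.015,0],"roll": 0},{"slide": [0.004,-0.03,0],"roll": 0},{"slide": [0.005,-0.034,0],"roll": 0},{"slide": [0.005,-0.036,0],"roll": 0},{"slide": [0.005,-0.036,0],"roll": 0}]}}

```text
t: 11.78
eef_pos: [452.1, 205.7, 114.7]
tcp_rot: [3.141, 0.0, 0.399]
ft_force: [-0.3, -0.1, 0.4]
opening: 0.0
grip_force: 0.0
```

>>> {"api": "step_arm", "payload": {"increments": [{"slide": [0,-0.001,0],"roll": 0},{"slide": [0,-0.002,0],"roll": 0},{"slide": [0,-0.002,0],"roll": 0}]}}

```text
t: 12.15
eef_pos: [451.9, 206.7, 114.7]
tcp_rot: [3.14, -0.0, 0.399]
ft_force: [4.4, -8.1, -0.5]
opening: 0.006
grip_force: 3.5
```

>>> {"api": "step_arm", "payload": {"increments": [{"slide": [0,-0.001,0],"roll": 0},{"slide": [0,-0.002,0],"roll": 0},{"slide": [0,-0.002,0],"roll": 0}]}}

```text
t: 12.52
eef_pos: [451.9, 207.2, 114.7]
tcp_rot: [3.138, -0.001, 0.399]
ft_force: [7.9, -18.7, -1.0]
opening: 0.003
grip_force: 9.0
```

It is a firm stop: the force builds up stiffly. I'll back off, lift, and go over the defenders with the grip yaw.

>>> {"api": "step_arm", "payload": {"increments": [{"slide": [0,0.005,0],"roll": 0},{"slide": [-0.002,0.02,0],"roll": 0},{"slide": [-0.005,0.04,-0.04],"roll": 0},{"slide": [-0.005,0.04,-0.09],"roll": 0},{"slide": [-0.005,0.04,-0.14],"roll": 0}]}}

```text
t: 13.15
eef_pos: [461.4, 169.7, 256.2]
tcp_rot: [-3.141, 0.0, 0.398]
ft_force: [0.7, 0.1, 0.2]
opening: 0.004
grip_force: 0.0
```

>>> {"api": "step_arm", "payload": {"increments": [{"slide": [-0.014,0.045,-0.02],"roll": 0},{"slide": [-0.028,0.09,-0.02],"roll": 0},{"slide": [-0.042,0.135,-0.02],"roll": 0},{"slide": [-0.056,0.18,-0.02],"roll": 0},{"slide": [-0.071,0.225,-0.02],"roll": 0}], "fingers": 1}}

```text
t: 13.78
eef_pos: [483.2, -66.3, 274.8]
tcp_rot: [-3.142, -0.0, 0.399]
ft_force: [0.9, -0.6, -0.7]
opening: 0.473
grip_force: 0.0
```

>>> {"api": "step_arm", "payload": {"increments": [{"slide": [-0.014,0.045,0],"roll": 0.18},{"slide": [-0.028,0.09,0],"roll": 0.36},{"slide": [-0.042,0.135,0],"roll": 0.54},{"slide": [-0.056,0.18,0],"roll": 0.72},{"slide": [-0.071,0.224,0],"roll": 0.897}]}}

```text
t: 14.4
eef_pos: [504.5, -300.4, 274.6]
tcp_rot: [-3.141, 0.0, -0.504]
ft_force: [0.4, 1.1, 1.1]
opening: 0.978
grip_force: 0.0
```

```bash
python3 - <<'E'
from h import *
s=state(); print(s['eef_pos'],s['tcp_rot'],s['ft_force']); 
d=shot('wrist','wrist5'); P=cloud(d);X,Y,Z=P[...,0],P[...,1],P[...,2]
print(np.linalg.inv(d['camera_from_world']).round(2).tolist())
near=(abs(X-505)<110)&(abs(Y+300)<110)
print(np.histogram(Z[near],bins=range(-60,400,20))[0])
q=P[near&(Z>100)&(Z<200)]; print(len(q),np.percentile(q[:,2],[2,50,98]))
for n,z in (('crown',130),('defenders',0)):
    for m in mark_of('wrist',n)[:2]: print(n,m,world(d,m['uv'],z).round(1))
bar()
E
```

```text
[ 504.46665181 -300.39660918  274.63010484] [-3.14133677e+00  8.48819448e-05 -5.04374313e-01] [0.4064744  1.05731464 1.12717681]
[[-0.48, 0.85, 0.23, 567.69], [-0.88, -0.47, -0.12, -334.17], [0.0, -0.26, 0.97, 477.57], [0.0, 0.0, 0.0, 1.0]]
[   0    0 7433 9421   54   65  582 1867  358  405 1906    0    0    0
    0    0    0    0  622 1302 1513 1682]
2669 [103.56661245 149.12576413 151.24306835]
crown {'uv': [280.7, 189.2], 'confidence': 0.92} [ 502.3 -298.9  130. ]
defenders {'uv': [283.5, 169.1], 'confidence': 0.75} [ 502.5 -304.     0. ]
scene 190 [509.8 219.5 170.7] line ang -5.7 ((506.4802551269531, 219.89776611328125), (14.367862701416016, 81.68824005126953), 84.451171875)
hub 117 [635.3 206.2 178.5]
bar ang -5.7 [503.22345 219.21504]
bar_hinge 0.68 [627.6 205.7 162. ]
bar_sleeve 0.85 [515.9 217.  162. ]
bar_end 0.98 [450.9 228.5 162. ]
side 301 [509.  227.6 167.1] line ang -5.6 ((546.0610961914062, 221.95989990234375), (17.841054916381836, 149.72198486328125), 85.26222229003906)
hub 181 [631.7 213.2 177.6]
bar ang -5.8 [493.52457 229.29631]
bar_hinge 0.62 [635.3 205.  162. ]
bar_sleeve 0.88 [505.4 219.7 162. ]
bar_end 0.61 [450.4 226.8 162. ]
```

View pics/wrist5.png

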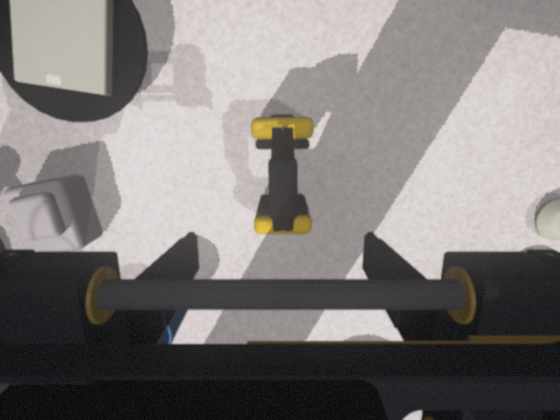

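The wrist view shows the crown between the open fingers, running from about (283,160) to (285,205), with the cups at (282,128) and (283,225). I'll fit the crown and the fingertips in this same camera.

```bash
python3 - <<'E'
from h import *
d=shot('wrist'); P=cloud(d);X,Y,Z=P[...,0],P[...,1],P[...,2]
near=(abs(X-505)<110)&(abs(Y+300)<110)
hsv=cv2.cvtColor(d['color'],cv2.COLOR_RGB2HSV)
f=lambda q:cv2.minAreaRect(q[:,:2].astype(np.float32))
q=P[near&(Z>146)&(Z<155)]; print('crown',len(q),np.median(q,0),f(q))
yel=near&(hsv[...,0]>18)&(hsv[...,0]<35)&(hsv[...,1]>120)&(Z>50)&(Z<100); q=P[yel]; print('cups',len(q),f(q))
v,u=np.mgrid[:420,:560]
for nm,m in (('L',(u<230)&(u>120)),('R',(u>340)&(u<440))):
    q=P[m&(v>215)&(v<300)&(Z>250)&(Z<380)]; o=q[:,2].argsort(); print(nm,len(q),q[o[:6]].round(0).tolist())
E
```

```text
crown 1736 [ 505.70501598 -303.01425952  149.8333423 ] ((504.5140380859375, -302.4673767089844), (29.789636611938477, 67.17919158935547), 61.24129867553711)
cups 1562 ((504.9649353027344, -302.7296142578125), (70.788818359375, 143.62899780273438), 61.81484603881836)
L 1761 [[535.0, -258.0, 307.0], [537.0, -258.0, 307.0], [540.0, -257.0, 307.0], [539.0, -259.0, 308.0], [539.0, -258.0, 308.0], [528.0, -255.0, 308.0]]
R 1764 [[490.0, -347.0, 307.0], [483.0, -339.0, 307.0], [491.0, -345.0, 308.0], [481.0, -338.0, 308.0], [491.0, -348.0, 308.0], [491.0, -344.0, 308.0]]
```

>>> {"api": "step_arm", "payload": {"increments": [{"slide": [0.001,0.002,0.03],"roll": 0},{"slide": [0.001,0.002,0.07],"roll": 0},{"slide": [0.001,0.002,0.11],"roll": 0},{"slide": [0.001,0.002,0.145],"roll": 0},{"slide": [0.001,0.002,0.16],"roll": 0}]}}

```text
t: 15.62
eef_pos: [504.5, -300.0, 113.2]
tcp_rot: [-3.141, 0.002, -0.498]
ft_force: [-0.5, 0.0, 0.9]
opening: 1.0
grip_force: 0.0
```

>>> {"api": "step_arm", "payload": {"increments": [{"slide": [0,0,0.006],"roll": 0},{"slide": [0,0,0.0115],"roll": 0},{"slide": [0,0,0.0115],"roll": 0},{"slide": [0,0,0.0115],"roll": 0}]}}

```text
t: 16.12
eef_pos: [505.2, -300.8, 103.9]
tcp_rot: [3.141, -0.001, -0.498]
ft_force: [0.3, -0.8, -0.6]
opening: 1.0
grip_force: 0.0
```

```bash
python3 - <<'E'
from h import *
print(state()['eef_pos'],state()['ft_force'])
for c in ('wrist','side'):
    d=shot(c,c+'6'); P=cloud(d);X,Y,Z=P[...,0],P[...,1],P[...,2]
    R=np.array([[np.sin(-.504),-np.cos(-.504)]]); t=(X-504.7)*R[0,0]+(Y+302.6)*R[0,1]; w=(X-504.7)*np.cos(-.504)+(Y+302.6)*np.sin(-.504)
    for sg in (1,-1):
        q=Z[(sg*t>40)&(sg*t<66)&(abs(w)<25)&(Z>110)&(Z<190)]; print(c,sg,len(q),np.sort(q)[:8].round(0) if len(q) else '')
E
```

```text
[ 505.16310234 -300.78533573  103.91924207] [ 0.28838754 -0.80075956 -0.59477851]
wrist 1 1774 [136. 136. 136. 137. 137. 137. 137. 137.]
wrist -1 1780 [136. 136. 137. 137. 137. 137. 137. 137.]
side 1 139 [135. 135. 137. 137. 138. 138. 138. 139.]
side -1 136 [135. 135. 135. 136. 137. 138. 138. 138.]
```

The tips are about 136 mm high, 6 mm above the crown's underside, which leaves clearance for the bar. I'll centre and close.

>>> {"api": "step_arm", "payload": {"increments": [{"slide": [0.001,0.0015,0],"roll": 0},{"slide": [0.001,0.0015,0],"roll": 0},{"slide": [0.001,0.0015,0],"roll": 0},{"slide": [0.001,0.0015,0],"roll": 0},{"slide": [0.001,0.0015,0],"roll": 0}], "fingers": 0}}

```text
t: 16.85
eef_pos: [505.1, -302.4, 103.2]
tcp_rot: [3.142, -0.0, -0.498]
ft_force: [0.1, 0.5, 0.0]
opening: 0.531
grip_force: 0.0
```

>>> {"api": "step_arm", "payload": {"increments": [{"slide": [0,0,0],"roll": 0},{"slide": [0,0,0],"roll": 0},{"slide": [0,0,0],"roll": 0},{"slide": [0,0,0],"roll": 0},{"slide": [0,0,0],"roll": 0}]}}

```text
t: 17.48
eef_pos: [505.1, -302.4, 103.2]
tcp_rot: [3.142, -0.0, -0.498]
ft_force: [-0.9, -0.6, 0.2]
opening: 0.312
grip_force: 30.0
```

>>> {"api": "step_arm", "payload": {"increments": [{"slide": [0,0,-0.005],"roll": 0},{"slide": [0,0,-0.015],"roll": 0},{"slide": [0,0,-0.03],"roll": 0},{"slide": [0,0,-0.045],"roll": 0},{"slide": [0,0,-0.06],"roll": 0}]}}

```text
t: 18.1
eef_pos: [505.2, -302.4, 164.7]
tcp_rot: [3.141, -0.001, -0.498]
ft_force: [1.1, 0.3, -2.4]
opening: 0.311
grip_force: 30.0
```

Gripped: opening 0.31 is about 30 mm, and the weight is felt. I'll lift and carry to above the sleeve while turning.

>>> {"api": "step_arm", "payload": {"increments": [{"slide": [0,0,-0.03],"roll": 0},{"slide": [0,0,-0.06],"roll": 0},{"slide": [0,0,-0.09],"roll": 0},{"slide": [0,0,-0.12],"roll": 0},{"slide": [0,0,-0.15],"roll": 0}]}}

```text
t: 18.73
eef_pos: [504.8, -302.1, 315.1]
tcp_rot: [3.141, -0.0, -0.498]
ft_force: [-0.2, 0.5, -3.1]
opening: 0.311
grip_force: 30.0
```

>>> {"api": "step_arm", "payload": {"increments": [{"slide": [-0.008,-0.014,0],"roll": -0.1},{"slide": [-0.022,-0.04,0],"roll": -0.23},{"slide": [-0.04,-0.076,0],"roll": -0.37},{"slide": [-0.06,-0.114,0],"roll": -0.51},{"slide": [-0.082,-0.154,0],"roll": -0.657}]}}

```text
t: 19.35
eef_pos: [506.3, -126.6, 314.0]
tcp_rot: [3.141, -0.001, 0.163]
ft_force: [1.6, 0.2, -2.4]
opening: 0.317
grip_force: 30.0
```

>>> {"api": "step_arm", "payload": {"increments": [{"slide": [0.006,-0.034,0],"roll": -0.131},{"slide": [0.012,-0.069,0],"roll": -0.263},{"slide": [0.017,-0.103,0],"roll": -0.394},{"slide": [0.023,-0.138,0],"roll": -0.526},{"slide": [0.029,-0.172,0],"roll": -0.657}]}}

```text
t: 19.98
eef_pos: [507.7, 47.7, 314.1]
tcp_rot: [3.141, -0.0, 0.82]
ft_force: [0.4, -0.4, -3.1]
opening: 0.31
grip_force: 30.0
```

>>> {"api": "step_arm", "payload": {"increments": [{"slide": [0.034,-0.031,0],"roll": -0.15},{"slide": [0.066,-0.061,0],"roll": -0.3},{"slide": [0.095,-0.088,0],"roll": -0.44},{"slide": [0.117,-0.108,0],"roll": -0.56},{"slide": [0.128,-0.119,0],"roll": -0.657}]}}

```text
t: 20.6
eef_pos: [508.7, 222.8, 313.9]
tcp_rot: [3.141, -0.0, 1.478]
ft_force: [0.7, -0.1, -2.5]
opening: 0.31
grip_force: 30.0
```

```bash
cat >> h.py <<'E'
f=lambda q:[np.round(a,1) for a in cv2.minAreaRect(q[:,:2].astype(np.float32))]
def held():
    s=state(); print(s['eef_pos'].round(1),s['tcp_rot'].round(4),s['ft_force'].round(1),s['opening'])
    for c in ('wrist','scene','side'):
        d=shot(c,c+'_held'); P=cloud(d);X,Y,Z=P[...,0],P[...,1],P[...,2]
        hsv=cv2.cvtColor(d['color'],cv2.COLOR_RGB2HSV)
        near=(X>400)&(X<720)&(Y>80)&(Y<360)
        o=near&(Z>155)&(Z<178)&(hsv[...,0]<18)&(hsv[...,1]>140)
        q=P[o]; print(c,'sleeve',len(q),np.median(q,0).round(1) if len(q) else '', f(q) if len(q) else '')
        q=P[near&(Z>155)&(Z<178)&(hsv[...,2]>60)]
        if len(q)>10: l=cv2.fitLine(q[:,:2].astype(np.float32),cv2.DIST_HUBER,0,.01,.01).ravel(); print(' bar',len(q),np.degrees(np.arctan(l[1]/l[0])).round(2),'y at x=509',(l[3]+(509-l[2])*l[1]/l[0]).round(1))
        yel=near&(hsv[...,0]>18)&(hsv[...,0]<35)&(hsv[...,1]>120)&(Z>20); q=P[yel]; 
        if len(q)>10: print(' cups',len(q),f(q),'z',np.percentile(q[:,2],[1,99]).round(0))
E
python3 -c "
from h import *
held()"
```

```text
[508.7 222.8 313.9] [ 3.1414e+00 -2.0000e-04  1.4777e+00] [ 0.7 -0.1 -2.5] 0.3096669813336736
wrist sleeve 299 [483.5 223.3 169.6] [array([508.3, 222.4]), array([12.8, 77.1]), np.float64(84.3)]
 bar 2702 -5.37 y at x=509 222.9
 cups 4910 [array([511.4, 257.2]), array([80.5, 77.7]), np.float64(87.2)] z [288. 452.]
scene sleeve 181 [509.2 219.3 170.7] [array([508.3, 219.3]), array([14. , 79.7]), np.float64(84.1)]
 bar 528 -5.97 y at x=509 218.5
 cups 1137 [array([513.1, 222.8]), array([149.5,  74. ]), np.float64(85.5)] z [221. 458.]
side sleeve 186 [493.8 229.3 167. ] [array([494.3, 225.8]), array([17.5, 48.7]), np.float64(79.6)]
 bar 446 -4.51 y at x=509 228.7
 cups 2571 [array([523.6, 234.2]), array([191.8, 157. ]), np.float64(25.5)] z [216. 523.]
```

View pics/wrist_held.png

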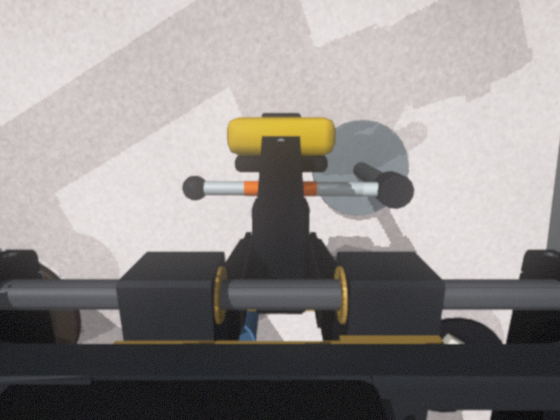

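The wrist view shows the crown crossing the orange sleeve at (280,188), well centred and square. I'll check the offset of the held cups, leaving out the gripper's yellow parts.

```bash
python3 - <<'E'
from h import *
for c in ('scene','side','wrist'):
    d=shot(c); P=cloud(d);X,Y,Z=P[...,0],P[...,1],P[...,2]
    hsv=cv2.cvtColor(d['color'],cv2.COLOR_RGB2HSV)
    y=(X>400)&(X<620)&(Y>100)&(Y<340)&(Z>190)&(Z<320)&(hsv[...,0]>18)&(hsv[...,0]<35)&(hsv[...,1]>120)
    q=P[y]; print(c,len(q),f(q))
    for nm,sel in (('near -y',Y<222),('+y',Y>222)):
        q=P[y&sel]
        if len(q)>20: print(' ',nm,len(q),f(q),'zmin/max',np.percentile(q[:,2],[1,98]).round(1))
    q=P[(X>400)&(X<620)&(Y>180)&(Y<270)&(Z>195)&(Z<290)]
E
```

```text
scene 1116 [array([513.4, 220.1]), array([149.1,  72.3]), np.float64(85.5)]
  near -y 535 [array([508.2, 159.8]), array([27.1, 70.4]), np.float64(83.6)] zmin/max [221.8 310.6]
  +y 581 [array([518.1, 280.8]), array([27.8, 72.4]), np.float64(84.2)] zmin/max [221.8 299.2]
side 2277 [array([510. , 225.2]), array([153.8,  75. ]), np.float64(84.3)]
  near -y 677 [array([502.2, 169.1]), array([39.3, 71.1]), np.float64(86.7)] zmin/max [217.2 295.7]
  +y 1600 [array([516.1, 282.7]), array([37.9, 75.9]), np.float64(88.7)] zmin/max [216.9 295.3]
wrist 3056 [array([515.3, 282.2]), array([24.8, 72.2]), np.float64(84.3)]
  +y 3056 [array([515.3, 282.2]), array([24.8, 72.2]), np.float64(84.3)] zmin/max [288.  297.2]
```

>>> {"api": "step_arm", "payload": {"increments": [{"slide": [-0.001,-0.001,0.02],"roll": 0},{"slide": [-0.001,-0.001,0.05],"roll": 0},{"slide": [-0.001,-0.001,0.085],"roll": 0},{"slide": [-0.001,-0.001,0.11],"roll": 0},{"slide": [-0.001,-0.001,0.12],"roll": 0}]}}

```text
t: 21.52
eef_pos: [507.8, 219.5, 192.3]
tcp_rot: [-3.14, 0.001, 1.471]
ft_force: [0.3, 0.2, -2.7]
opening: 0.314
grip_force: 30.0
```

>>> {"api": "step_arm", "payload": {"increments": [{"slide": [0,0,0.01],"roll": 0},{"slide": [0,0,0.02],"roll": 0},{"slide": [0,0,0.03],"roll": 0},{"slide": [0,0,0.037],"roll": 0},{"slide": [0,0,0.04],"roll": 0}]}}

```text
t: 22.15
eef_pos: [508.0, 220.4, 152.8]
tcp_rot: [-3.141, 0.0, 1.473]
ft_force: [-0.8, 0.1, -2.7]
opening: 0.314
grip_force: 30.0
```

```bash
python3 - <<'E'
from h import *
s=state(); print(s['eef_pos'].round(1),s['ft_force'].round(1))
for c in ('scene','side','wrist'):
    d=shot(c,c+'7'); P=cloud(d);X,Y,Z=P[...,0],P[...,1],P[...,2]
    hsv=cv2.cvtColor(d['color'],cv2.COLOR_RGB2HSV)
    B=(X>400)&(X<620)&(Y>100)&(Y<340)
    y=B&(Z>30)&(Z<190)&(hsv[...,0]>18)&(hsv[...,0]<35)&(hsv[...,1]>120)
    q=P[y]; print(c,len(q),f(q))
    for nm,sel in (('-y',Y<222),('+y',Y>222)):
        q=P[y&sel]
        if len(q)>20: print(' ',nm,len(q),f(q),'z',np.percentile(q[:,2],[1,98]).round(1))
    q=P[B&(Z>155)&(Z<178)&(hsv[...,0]<18)&(hsv[...,1]>140)]; 
    if len(q)>20: print(' sleeve',len(q),f(q))
E
```

```text
[508.  220.4 152.8] [-0.8  0.1 -2.7]
scene 828 [array([511.2, 219.5]), array([148.4,  73.4]), np.float64(83.8)]
  -y 398 [array([504.5, 158.7]), array([26.1, 73.4]), np.float64(83.9)] z [ 61.6 153.9]
  +y 430 [array([516.8, 279.7]), array([27.9, 71.9]), np.float64(82.4)] z [ 60.6 139.9]
 sleeve 66 [array([531.7, 217.2]), array([14.4, 29. ]), np.float64(88.5)]
side 1748 [array([477.9, 230.5]), array([152.1, 126.6]), np.float64(80.6)]
  -y 435 [array([502.3, 182.7]), array([68.5, 63.7]), np.float64(76.7)] z [ 56.2 167.6]
  +y 1313 [array([487.7, 262.8]), array([132.3,  66.1]), np.float64(40.9)] z [ 57.5 135.6]
 sleeve 161 [array([508.4, 224.9]), array([15.5, 76.1]), np.float64(84.2)]
wrist 3028 [array([514.2, 282.3]), array([24.7, 71.8]), np.float64(82.8)]
  +y 3028 [array([514.2, 282.3]), array([24.7, 71.8]), np.float64(82.8)] z [127.5 136.5]
 sleeve 1343 [array([508.5, 222.8]), array([14.7, 79.3]), np.float64(83.9)]
```

View pics/side7.png

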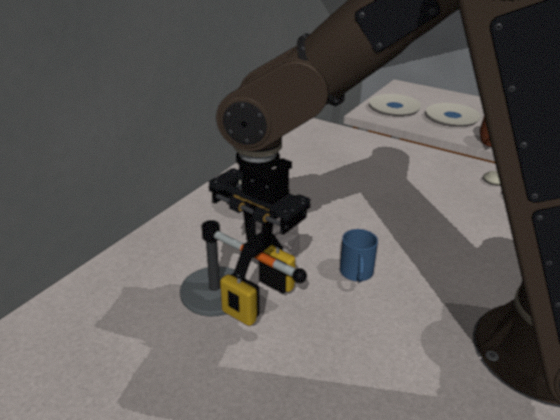

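The side view shows the bar passing under the crown between the two cups at (240,300) and (278,268), with a small gap left. Everything is centred, so I'll lower gently.

>>> {"api": "step_arm", "payload": {"increments": [{"slide": [0,0,0.002],"roll": 0},{"slide": [0,0,0.004],"roll": 0},{"slide": [0,0,0.006],"roll": 0},{"slide": [0,0,0.0075],"roll": 0},{"slide": [0,0,0.0075],"roll": 0}]}}

```text
t: 22.92
eef_pos: [508.0, 220.4, 145.6]
tcp_rot: [-3.141, 0.0, 1.473]
ft_force: [0.4, -0.0, -2.8]
opening: 0.308
grip_force: 30.0
```

>>> {"api": "step_arm", "payload": {"increments": [{"slide": [0,0,0.0005],"roll": 0},{"slide": [0,0,0.001],"roll": 0},{"slide": [0,0,0.0015],"roll": 0},{"slide": [0,0,0.0015],"roll": 0}]}}

```text
t: 23.42
eef_pos: [508.0, 220.4, 144.2]
tcp_rot: [-3.142, 0.0, 1.473]
ft_force: [-0.5, -1.0, -3.4]
opening: 0.312
grip_force: 30.0
```

>>> {"api": "step_arm", "payload": {"increments": [{"slide": [0,0,0.0005],"roll": 0},{"slide": [0,0,0.001],"roll": 0},{"slide": [0,0,0.001],"roll": 0}]}}

```text
t: 23.8
eef_pos: [508.0, 220.4, 143.2]
tcp_rot: [-3.142, 0.0, 1.473]
ft_force: [0.9, -0.4, -3.3]
opening: 0.31
grip_force: 30.0
```

>>> {"api": "step_arm", "payload": {"increments": [{"slide": [0,0,0.0005],"roll": 0},{"slide": [0,0,0.001],"roll": 0},{"slide": [0,0,0.001],"roll": 0}]}}

```text
t: 24.18
eef_pos: [508.1, 220.4, 142.9]
tcp_rot: [3.141, -0.0, 1.473]
ft_force: [-3.0, -0.9, 5.4]
opening: 0.314
grip_force: 30.0
```

Contact: +5 N. I'll let go and rise straight up.

>>> {"api": "step_arm", "payload": {"increments": [{"slide": [0,0,0],"roll": 0},{"slide": [0,0,0],"roll": 0},{"slide": [0,0,0],"roll": 0},{"slide": [0,0,0],"roll": 0},{"slide": [0,0,0],"roll": 0}], "fingers": 0.65}}

```text
t: 24.8
eef_pos: [508.1, 220.4, 142.2]
tcp_rot: [3.142, 0.0, 1.473]
ft_force: [-0.1, 0.3, 1.1]
opening: 0.648
grip_force: 0.0
```

```bash
cat >> h.py <<'E'
def hung():
    s=state(); print(s['eef_pos'].round(1),s['ft_force'].round(1),s['opening'])
    for c in ('scene','side','wrist'):
        d=shot(c,c+'_hung'); P=cloud(d);X,Y,Z=P[...,0],P[...,1],P[...,2]
        hsv=cv2.cvtColor(d['color'],cv2.COLOR_RGB2HSV)
        B=(X>400)&(X<620)&(Y>100)&(Y<340)
        y=B&(Z>20)&(Z<132)&(hsv[...,0]>18)&(hsv[...,0]<35)&(hsv[...,1]>120)
        for nm,sel in (('-y',Y<222),('+y',Y>222)):
            q=P[y&sel]
            if len(q)>20: print(c,nm,len(q),f(q),'z',np.percentile(q[:,2],[1,98]).round(1))
        q=P[B&(Z>180)&(Z<195)]
        if len(q)>20: print(' crown',len(q),f(q),np.percentile(q[:,2],[2,50,98]).round(1))
        q=P[B&(Z>155)&(Z<178)&(hsv[...,0]<18)&(hsv[...,1]>140)]
        if len(q)>20: print(' sleeve',len(q),f(q))
E
python3 -c "
from h import *
hung()"
```

```text
[508.1 220.4 142.2] [-0.1  0.3  1.1] 0.6484961310372608
scene -y 379 [array([504.8, 158.8]), array([26.1, 73.7]), np.float64(85.6)] z [ 51.3 128.6]
scene +y 422 [array([517.5, 279.8]), array([28.1, 70.2]), np.float64(84.8)] z [ 52.9 128.8]
 crown 42 [array([580.6, 211.5]), array([22.1, 80.8]), np.float64(83.6)] [180.2 182.5 194. ]
 sleeve 25 [array([541.8, 216.4]), array([14.3, 11.7]), np.float64(84.0)]
side -y 285 [array([497.4, 168.7]), array([64.1, 32.9]), np.float64(1.8)] z [ 44.8 124.9]
side +y 1273 [array([514.2, 284.1]), array([35.6, 74.3]), np.float64(88.6)] z [ 48.9 125.7]
 crown 506 [array([539., 217.]), array([ 69.8, 139.3]), np.float64(67.0)] [180.3 188.1 193.5]
 sleeve 153 [array([510.8, 228. ]), array([56.2, 67.4]), np.float64(49.1)]
wrist +y 3064 [array([513.8, 282.7]), array([25.4, 71.8]), np.float64(82.8)] z [111.  126.5]
 crown 5844 [array([542.4, 231.1]), array([136.5,  73. ]), np.float64(11.8)] [181.3 189.6 192.5]
 sleeve 1497 [array([508.6, 223.3]), array([19. , 79.1]), np.float64(84.7)]
```

Hanging level: the cup tops match at about 125–128 mm. I'll retreat upward and then well away.

>>> {"api": "step_arm", "payload": {"increments": [{"slide": [0,0,-0.01],"roll": 0},{"slide": [0,0,-0.03],"roll": 0},{"slide": [0,0,-0.06],"roll": 0},{"slide": [0,0,-0.1],"roll": 0},{"slide": [0,0,-0.15],"roll": 0}]}}

```text
t: 25.58
eef_pos: [507.6, 220.3, 293.8]
tcp_rot: [-3.141, 0.0, 1.473]
ft_force: [0.2, 0.4, 0.4]
opening: 0.65
grip_force: 0.0
```

>>> {"api": "step_arm", "payload": {"increments": [{"slide": [-0.04,0,-0.02],"roll": 0},{"slide": [-0.09,0,-0.02],"roll": 0},{"slide": [-0.14,0,-0.02],"roll": 0},{"slide": [-0.19,0,-0.02],"roll": 0},{"slide": [-0.22,0,-0.02],"roll": 0}]}}

```text
t: 26.2
eef_pos: [486.0, -0.4, 313.1]
tcp_rot: [3.141, 0.0, 1.472]
ft_force: [0.5, 1.0, 0.1]
opening: 0.651
grip_force: 0.0
```

```bash
python3 -c "
from h import *
hung(); bar()
d=shot('scene')
for n,z in (('mug',0),('stone',0),('tile',45)):
    print(n,[(world(d,m['uv'],z).round(0)) for m in mark_of('scene',n)[:1]])
"
```

```text
[ 4.860e+02 -4.000e-01  3.131e+02] [0.5 1.  0.1] 0.6513799201157112
scene -y 374 [array([505.2, 158.6]), array([26.2, 71.4]), np.float64(85.7)] z [ 50.4 128. ]
scene +y 423 [array([517.7, 279.8]), array([27.9, 71.4]), np.float64(85.4)] z [ 53.2 129.2]
 crown 456 [array([555.3, 215.9]), array([ 74.8, 130.7]), np.float64(87.1)] [180.5 190.2 194. ]
 sleeve 88 [array([507.7, 219.3]), array([14.3, 79.9]), np.float64(85.3)]
side -y 334 [array([497.6, 171. ]), array([35.3, 62.5]), np.float64(85.4)] z [ 43.5 125. ]
side +y 1282 [array([514.1, 284.2]), array([34.8, 74.7]), np.float64(87.5)] z [ 48.8 125.6]
 crown 432 [array([510.1, 225.1]), array([69.4, 32.5]), np.float64(85.0)] [180.5 188.1 190.7]
 sleeve 166 [array([479.7, 232.6]), array([ 33. , 140.4]), np.float64(77.7)]
wrist -y 1230 [array([502.4, 160.7]), array([26.4, 71. ]), np.float64(83.4)] z [116.3 126. ]
scene 88 [529.3 218.4 171.2] line ang -5.7 ((507.43902587890625, 219.73777770996094), (14.272944450378418, 77.86437225341797), 84.55569458007812)
hub 114 [636.7 207.2 178.7]
bar ang -5.7 [506.88824 218.90778]
bar_hinge 0.77 [635.1 206.8 162. ]
bar_sleeve 0.59 [508.5 220.5 162. ]
bar_end 0.57 [447.3 228.5 162. ]
side 166 [489.9 230.2 167.5] line ang -6.3 ((556.1982421875, 225.43075561523438), (165.41534423828125, 65.82625579833984), 13.495713233947754)
hub 174 [631.5 213.4 177.8]
bar ang -5.5 [487.3065  231.24101]
bar_sleeve 0.73 [509.  222.5 162. ]
bar_end 0.97 [450.1 227.7 162. ]
mug [array([395., -29.,   0.])]
stone [array([601.,   8.,   0.])]
tile [array([ 773., -148.,   45.])]
```

View pics/scene_hung.png

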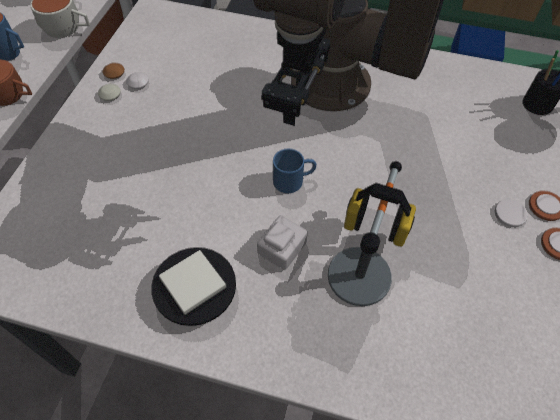

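View pics/side_hung.png

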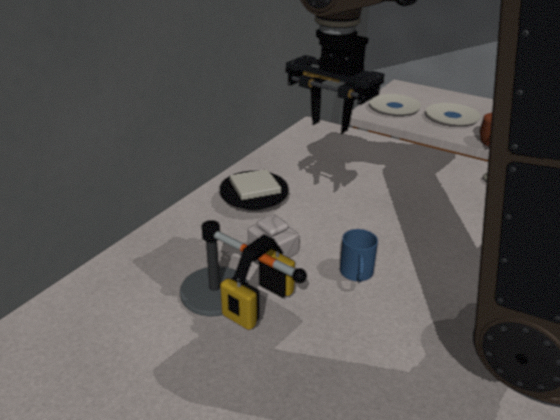

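The scene view shows the defenders hanging squarely across the orange sleeve at (383,205), one cup each side at (357,210) and (404,224). The bar is still out at -5.7°, and the mug, stone and tile look unmoved. The side view agrees, so I'm handing in.

```bash
python3 -c "
from h import *
print(env.job_done())"
```

```text
the job is handed in; nothing more can be done
None
```

The bar is fully out at its stop, and the ear defenders hang level and centred on the orange sleeve. The mug, stone and tile show no sign of having moved, and the job is handed in (about 27 s on the robot's clock; no verdict was returned).

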